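Tap a stack of blanks square in the jig

TASK

Square up the untidy stack of four aluminium blanks in the squaring jig, ready for stack drilling: using the boxwood tapping block, tap their edges gently until every blank is flush against both the side fence and the end stop. Do not touch the blanks with the gripper or disturb the other things, and finally stand the block back on the bench, off the jig.

Things in the scene. Friction and masses are not known exactly. Their poses are not given: they have to be found in the camera images.
- jig: Squaring jig, fixed to the bench: steel bed 250 x 190 mm, its top 12 mm above the bench. Origin on the bench; in the jig's frame the bed spans x -115 to +135, y -85 to +105 mm. x points roughly away from the robot, towards the end stop; y towards the side fence. The blanks lie on the bed, short of both at the start.
- fence (a point): Middle of the side fence's working face, at bed height (jig x 5, y 50, z 12 mm; axes as the jig's). The rigid straight fence runs along jig x from -65 to +75 mm, its face at jig y = +50 looking to -y; it is 26 mm high above the bed and 14 thick.
- stop_housing (a point): Foot of the grey housing's -x face, at bed height (jig x 105, y 15, z 12 mm). It carries the adjustable rigid end stop: a flat steel pad (anvil_pad), jig y -10 to +40 mm, 26 high, its face looking to -x. How far it is wound out differs and is not reported: the face is somewhere from jig x +60 to +80 mm, to be felt for or seen.
- tap_block: Boxwood tapping block, a rounded box 36 (x) x 50 (y) x 52 (z) mm, 75 g, standing loose on the bench to one side; origin at the centre of its underside. Gripped low across its 50 mm length, its tapping faces (x = +-18 mm) stay ahead of the fingers. The fingers reach 15 mm beyond each gripped end: mind the fence, tap off the blanks' middle there.
- blank0: Aluminium blank, 90 (x) x 70 (y) x 6 (z) mm, about 100 g; origin at the centre of its underside; the bottom one, on the bed, of four stacked on the jig's bed (24 mm in all), x roughly along the jig's, each askew by up to 10 mm and 0.2 rad. The whole stack slides at under 3 N; pressing to 15 N against fence or stop is safe, over 35 N on a blank marks it.
- blank1: Aluminium blank, 90 (x) x 70 (y) x 6 (z) mm, about 100 g; origin at the centre of its underside; the second from below, of four stacked on the jig's bed (24 mm in all), x roughly along the jig's, each askew by up to 10 mm and 0.2 rad. The whole stack slides at under 3 N; pressing to 15 N against fence or stop is safe, over 35 N on a blank marks it.
- blank2: Aluminium blank, 90 (x) x 70 (y) x 6 (z) mm, about 100 g; origin at the centre of its underside; the third from below, of four stacked on the jig's bed (24 mm in all), x roughly along the jig's, each askew by up to 10 mm and 0.2 rad. The whole stack slides at under 3 N; pressing to 15 N against fence or stop is safe, over 35 N on a blank marks it.
- blank3: Aluminium blank, 90 (x) x 70 (y) x 6 (z) mm, about 100 g; origin at the centre of its underside; the top one, of four stacked on the jig's bed (24 mm in all), x roughly along the jig's, each askew by up to 10 mm and 0.2 rad. The whole stack slides at under 3 N; pressing to 15 N against fence or stop is safe, over 35 N on a blank marks it.
- disc_blank: Bystander: brass disc, 28 mm across, 4 thick, lying on the jig's bed behind the side fence; origin at the centre of its underside.
- pot: Bystander: small white lidded pot, 36 mm across, 26 high, on the bench on the jig's -y side; origin at the centre of its underside.
- third_hand: Bystander: black stepped weighted base 72 mm across with a short steel post and brass clamp, 74 high overall; origin at the centre of its underside. It stands to one side of the jig, the tapping block to the other.
- gem_box: Bystander: white gem box 45 x 45 x 20 mm; origin at the centre of its underside.
- ring_mandrel: Bystander: tapered steel ring mandrel 180 mm long, 24 mm thick, lying down along its x; origin at bench level under its middle.
- solder_board: Bystander: white soldering board 100 x 130 x 12 mm on a round dark turntable, 24 high overall; origin at the centre of its underside.
Not all that is in view belongs to the job. Of the things shaped like the tap_block, the wooden one is meant.

How it is judged:
By the outcome, as a careful person would: the job done as asked, in the order asked, and still so for the second after the job is handed in, with the robot touching nothing.
It also fails if it takes over 72 s, if anything falls off the work surface, if the arm or the gripper's body presses on something with over 40 N, if the wrist force passes 120 N, or if a joint passes its speed limit or range.

ROBOT

A 6-joint arm with a two-finger parallel gripper is mounted at the origin on the work surface. World frame = base frame: x ahead of the robot, y to its left, z up, the work surface at z = 0. Lengths are in mm, angles in rad, forces in N, time in s.
With the tool pointing down it reaches from about 375 to 975 mm from the base axis. Payload 3.8 kg.
Tool frame: the origin (TCP) lies between the finger pads; the fingertips stand env.tip_reach ahead of it and the grasp point (between the pads) lies 3 mm ahead of it (env.tip_reach is the distance from the TCP to the fingertips, in mm); z points along the fingers, y is the line along which they close (so a half turn about z gives the same grasp; the last joint's range is limited). The gripper opens to 85 mm and grips with 20 to 120 N. Pads are 22 mm wide; open, the fingers measure 114 mm over their backs; the gripper's body (76 mm by 85 mm) begins 54 mm behind the grasp point. The pads swing forward as they close: fully open they stand 13 mm farther back than shut.
Start: joints at [1.298, 0.264, 1.604, -0, 1.274, -0.037], TCP at [157.692, 656.317, 253.28] pointing down, gripper open.
Joint ranges: [-2.63, 2.63], [-0.94, 2.18], [0.31, 2.57], [-1.31, 4.45], [0, 2.66], [-2.55, 2.55]. Speed limits (rad/s): [2.57, 2.57, 3.14, 3.14, 3.14, 3.14].

INTERFACE

Orientations are given as a unit quaternion [w, x, y, z].
In Python, from rig import env gives the robot as it stands. The module is installed in compiled form; this text tells all that it offers.
- The arm moves only by the tool arm_command, never from a script. Its argument "motion" is one flat list of numbers, 5 for each row, row after row: the opening, from 0 (shut) to 1 (fully open), then the shift along the world's x, y, z in units of 25 mm (1.0 is 25 mm), then the turn about the world's z in units of 180 degrees (1.0 is 180 degrees). In form: [gripper, tx, ty, tz, yaw, gripper, tx, ty, tz, yaw, ...]. A call has 1 to 12 rows; each row shifts and turns the commanded pose from where the row before left it; what a row does not reach is not made up. A row lasts 1/12 s, in which the tool goes at most 41.7 mm and 7.16 degrees, less where a joint would pass 70% of its speed; a pose out of reach is approached as far as the arm can. A call with a number of a shift or a turn outside -1 to 1 is refused whole. A call with a gripper value outside its range is refused whole. The fingers move at their own pace and stop on an object; "squeeze" is the grip in N (left out, the last holds). Time passes only in rows, so rows that do not move let the fingers close. It gives the time, the measured TCP pose, the force, the opening and the grip force at its end, in the units of the state.
- env.sense(): the state, without advancing time (a new reading comes with each control period).
- env.grab_frame(name): name is "side" or "top"; returns the picture (400x640x3 uint8, blue, green, red); there is no depth.
- env.calibration(name): a dict with "K" (3x3 intrinsics, pixels), "world_from_camera" (4x4, takes a point from camera to world coordinates). Camera axes: x right, y down, z forward; pixel columns grow to the right and rows downward; lengths in mm; the calibration is good to about 2 mm. A picture is of the moment at which its call begins. calibration takes no time and is no camera call.
- env.job_done(): hands the job in; it is judged then, once.
The state is a dict: "time_s": time; "joints": joint angles; "joint_velocities": joint speeds; "effort": joint torques, N m; "tool_pos": TCP position; "tool_rot": TCP orientation; "contact_force": force on the tool from outside, world axes, zero at the start; "moment": the same for the moment, N m; "width": opening from 0.0 (shut) to 1.0 (fully open); "grasp_force": force on a finger pad.
Only numpy, scipy, OpenCV 4.12 (cv2) and the standard library are available. Lean on these libraries where they do the work, as an engineer would, in place of code of your own. Each camera call takes 0.05 s, during which the arm holds its last target. There are 200 camera calls.

## Working session

There is one attempt and no reset: what is moved stays moved. The work goes in short steps, Python scripts to look and compute and a tool call to move; the robot and the scene stay as the last step left them, time stands still between calls to the robot, and variables do not carry over. Pictures are saved under pics/ and viewed, at most 10 in all, crops included, and the job is handed in when it is done.

Besides the shell and the picture viewer there is one more tool, called after "Emit:" as a command line: name --argument value ..., lists and objects as JSON in quotes. arm_command: Moves the arm, as the interface text tells. Shifts and turns lie within -1 to 1; 1 stands for 25 mm of shift or 180 degrees of turn. Its arguments: {"type":"object","properties":{"motion":{"type":"array","items":{"type":"number","minimum":-1,"maximum":1}},"squeeze":{"type":"number"}},"required":["motion"]}

```bash
mkdir -p pics; python3 - <<'E'
from rig import env
import cv2
print(env.sense(),env.tip_reach)
for n in("top","side"):
    cv2.imwrite(f"pics/{n}0.png",env.grab_frame(n)); c=env.calibration(n); print(n,c["K"].tolist(),c["world_from_camera"].round(3).tolist())
E
```

```text
{'time_s': 0.0, 'joints': array([ 1.29810096e+00,  2.64707355e-01,  1.60538155e+00, -3.42075697e-05,
        1.27366837e+00, -3.68941249e-02]), 'joint_velocities': array([ 0.00258696,  0.00029303,  0.00079788,  0.00091794, -0.00110201,
        0.00070566]), 'effort': array([ 2.50478050e-03, -5.15106010e+01, -3.67316329e+01,  1.20704576e-04,
        1.28172143e-02,  1.02510444e-05]), 'tool_pos': array([157.52116055, 655.66794391, 251.9887336 ]), 'tool_rot': array([-1.50714380e-04,  1.17622606e-01,  9.93057778e-01, -1.07189062e-03]), 'contact_force': array([0.40400638, 0.60595186, 0.76789997]), 'moment': array([-0.01361706, -0.00060822,  0.01818838]), 'grasp_force': 0.0, 'width': 0.9984031051761015} 22.0
top [[443.56351982602104, 0.0, 322.30065721216164], [0.0, 443.56351982602104, 193.96306248298234], [0.0, 0.0, 1.0]] [[-0.018, -0.99, 0.137, 389.636], [-1.0, 0.019, 0.006, 65.34], [-0.008, -0.137, -0.99, 1119.186], [0.0, 0.0, 0.0, 1.0]]
side [[369.7977222741353, 0.0, 317.72491522934814], [0.0, 369.7977222741353, 198.0798773451026], [0.0, 0.0, 1.0]] [[0.763, -0.467, 0.448, 9.745], [-0.647, -0.535, 0.543, -549.633], [-0.014, -0.704, -0.71, 845.905], [0.0, 0.0, 0.0, 1.0]]
```

View pics/top0.png

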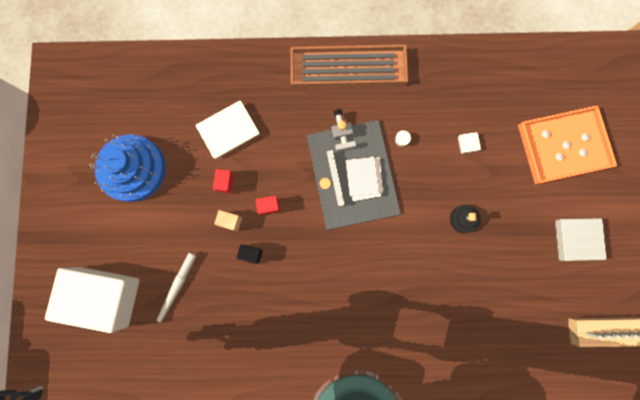

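View pics/side0.png

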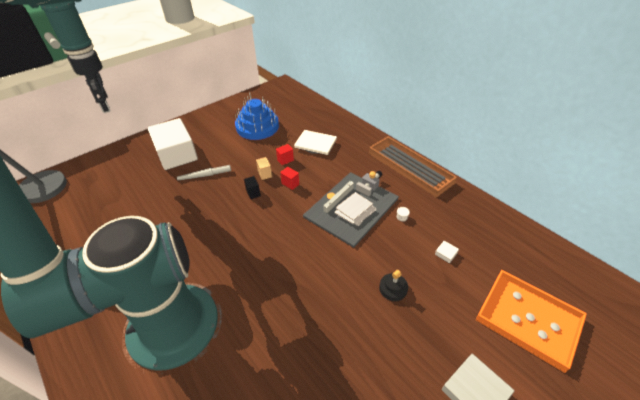

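The top view shows the jig at (353,175), with the stack at (364,178), and the wooden block at (227,219). The red and black blocks beside it are decoys. In the side view the wooden block is at (264,168) and the stack at (355,207). I'll enlarge both views.

```bash
python3 - <<'E'
import cv2,numpy as np
def crop(n,x,y,w,h,s):
    a=cv2.imread(f"pics/{n}0.png")[y:y+h,x:x+w]; a=cv2.resize(a,None,fx=s,fy=s,interpolation=cv2.INTER_CUBIC)
    for k in range(0,w,10): cv2.line(a,(k*s,0),(k*s,4 if k%50 else 10),(0,255,255),1); 
    for k in range(0,w,20): cv2.putText(a,str(x+k),(k*s,20),0,.4,(0,255,255),1)
    for k in range(0,h,10): cv2.line(a,(0,k*s),(5,k*s),(0,255,255),1); cv2.putText(a,str(y+k),(6,k*s+4),0,.35,(0,255,255),1)
    return a
cv2.imwrite("pics/c1.png",crop("top",300,105,110,130,5)[:600])
cv2.imwrite("pics/c1.png",cv2.resize(crop("top",300,110,115,120,5),None,fx=1,fy=1))
a=crop("top",205,195,66,75,6); b=crop("side",240,145,66,60,6)
o=np.zeros((460,800,3),np.uint8); o[:450,:396]=a; o[:360,400:796]=b; cv2.imwrite("pics/c2.png",o)
cv2.imwrite("pics/c3.png",crop("side",300,165,115,85,6)[:, :690])
E
```

```text
(no output)
```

View pics/c1.png

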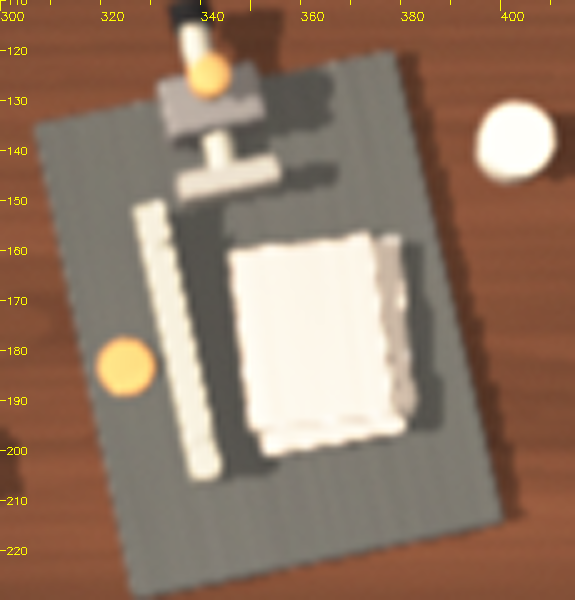

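View pics/c2.png

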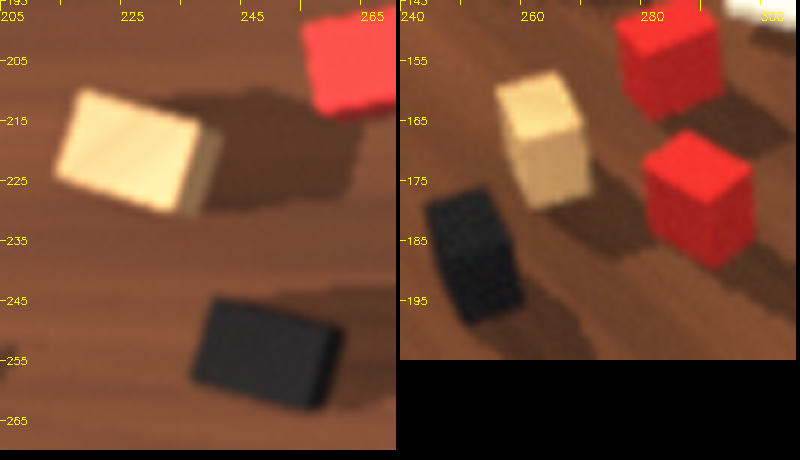

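View pics/c3.png

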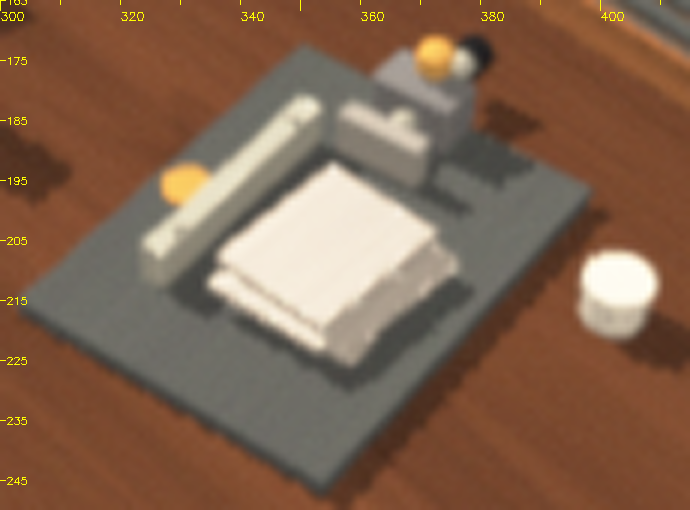

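```bash
cat >h.py <<'E'
from rig import env
import numpy as np, cv2
def ray(n,p):
    c=env.calibration(n);T=c["world_from_camera"]
    d=T[:3,:3]@np.linalg.solve(c["K"],[p[0],p[1],1.]);return T[:3,3],d
def onz(n,p,z):
    o,d=ray(n,p);return (o+d*(z-o[2])/d[2])
def two(p,q):
    o,d=ray("top",p);a,b=ray("side",q)
    s=np.linalg.lstsq(np.c_[d,-b],a-o,rcond=None)[0]
    return (o+d*s[0]+a+b*s[1])/2, np.linalg.norm(o+d*s[0]-a-b*s[1])
def fit(src,dst):
    src=np.array(src,float);dst=np.array(dst)[:,:2]
    a,b=src-src.mean(0),dst-dst.mean(0)
    th=np.arctan2((a[:,0]*b[:,1]-a[:,1]*b[:,0]).sum(),(a*b).sum())
    R=np.array([[np.cos(th),-np.sin(th)],[np.sin(th),np.cos(th)]]);t=dst.mean(0)-R@src.mean(0)
    return th,t,R,np.abs(src@R.T+t-dst).max()
E
cat >m.py <<'E'
from h import *
np.set_printoptions(precision=1,suppress=True)
J=[(135,105),(135,-85),(-115,-85),(-115,105)]
tp=[(307,135),(379.4,120.4),(400.6,213.6),(327.4,229.4)]
sd=[(351,172.2),(398.5,196.3),(354,247),(303,216.5)]
for n,P in(("top",tp),("side",sd)):
    th,t,R,e=fit(J,[onz(n,p,12) for p in P]);print(n,"jig",th,t,e)
    if n=="top": G=th,t,R
for a,b in zip(tp,sd): print(two(a,b))
th,t,R=G
j=lambda p:(p[:2]-t)@R
print("pad front top",j(onz("top",(336.2,149.5),38)),j(onz("top",(356.2,145.3),38)))
print("fence top face",j(onz("top",(333.5,150.5),38)),j(onz("top",(344.5,203.5),38)))
print("top blank",[j(onz("top",p,36)) for p in [(345.8,160),(373.5,156.5),(379.5,193.5),(350,196.5)]])
print("low right edge z~22",[j(onz("top",p,24)) for p in [(380,157.5),(382.5,193)]])
print("low near z~30",[j(onz("top",p,24)) for p in [(352.5,201),(380.5,196.5)]])
bt=[(218.7,210),(238.3,215.3),(233.7,230.3),(214.2,224.7)]
bs=[(265.8,157),(270.3,165.8),(259.5,168.7),(256.2,159.7)]
B=[(18,25),(18,-25),(-18,-25),(-18,25)]
for a,b in zip(bt,bs): print(two(a,b))
for n,P in(("top",bt),("side",bs)):
    for z in (52,):print("block",n,fit(B,[onz(n,p,z) for p in P]))
E
python3 m.py
```

```text
top jig 0.18776393990509335 [585.1 -20.1] 1.9049207281166218
side jig 0.19706498816204449 [585.5 -20. ] 3.788570136688122
(array([697.4, 107.2,  14.8]), np.float64(3.0281674356417803))
(array([729.3, -77.8,  18.1]), np.float64(1.1612273432453613))
(array([ 489.9, -123.7,    8. ]), np.float64(0.7962451670986125))
(array([453.7,  60.8,   7.7]), np.float64(0.9560073912965446))
pad front top [74.9 41.6] [75.1 -9.5]
fence top face [73.8 48.7] [-61.9  50. ]
top blank [array([44.2, 23.6]), array([ 38.7, -45.8]), array([-55.2, -39.7]), array([-47.5,  32.9])]
low right edge z~22 [array([ 35.2, -63. ]), array([-54.1, -49.1])]
low near z~30 [array([-58.4,  28.3]), array([-61.7, -42.2])]
(array([503.2, 322.6,  53.9]), np.float64(0.07194742315822487))
(array([489.1, 275.5,  52.7]), np.float64(0.9968035205056951))
(array([453.2, 286. ,  53.6]), np.float64(0.7333148639605065))
(array([468.9, 332. ,  54.6]), np.float64(2.6570883206305034))
block top (np.float64(-0.2884913882007306), array([478.6, 304.5]), array([[ 1. ,  0.3],
       [-0.3,  1. ]]), np.float64(0.8140739831441692))
block side (np.float64(-0.32299666287023493), array([479.7, 305.8]), array([[ 0.9,  0.3],
       [-0.3,  0.9]]), np.float64(1.044217406863595))
```

Emit:
arm_command --motion '[1,0.4,-0.4,0,0,1,0.8,-0.88,0,-0.01,1,0.8,-0.88,0,-0.0106,1,0.8,-0.88,0,0,1,0.8,-0.88,0,0,1,0.8,-0.88,0,0,1,0.8,-0.88,0,0,1,0.8,-0.88,0,0,1,0.8,-0.88,0,0,1,0.8,-0.88,0,0,1,0.8,-0.88,0,0,1,0.8,-0.88,0,0]'

```text
time_s: 1.1
tool_pos: [388.5, 402.0, 253.0]
tool_rot: [0.0, 0.15, 0.989, -0.0]
contact_force: [0.1, 0.6, -0.4]
width: 0.995
grasp_force: 0.0
```

Emit:
arm_command --motion '[1,0.8,-0.88,0,0,1,0.8,-0.88,0,0,1,0.8,-0.88,0,0,1,0.8,-0.88,0,0,1,0.45,-0.45,0,0,1,0,0,-0.5,0,1,0,0,-1,0,1,0,0,-1,0,1,0,0,-1,0,1,0,0,-1,0,1,0,0,-0.5,0,1,0,0,0,0]'

```text
time_s: 2.1
tool_pos: [475.6, 303.3, 123.8]
tool_rot: [-0.003, 0.15, 0.989, -0.003]
contact_force: [0.5, 0.3, -0.7]
width: 0.998
grasp_force: 0.0
```

Emit:
arm_command --motion '[1,0,0,0,0,1,0,0,0,0]'

```text
time_s: 2.27
tool_pos: [479.7, 305.6, 129.6]
tool_rot: [0.001, 0.15, 0.989, 0.001]
contact_force: [0.5, -0.3, -0.4]
width: 0.997
grasp_force: 0.0
```

```bash
python3 - <<'E'
from h import *
f=env.grab_frame("side"); s=env.sense(); print(s["tool_pos"],s["tool_rot"],s["joints"],s["contact_force"])
f=cv2.resize(f[80:210,190:350],None,fx=5,fy=4.5,interpolation=cv2.INTER_CUBIC)[:600];cv2.imwrite("pics/g1.png",cv2.resize(f,(800,585)))
E
```

```text
[480.08955668 305.86362458 130.19540694] [0.00127729 0.1495804  0.98874822 0.00101446] [ 5.23499386e-01  1.72060553e-01  1.95540376e+00 -9.37343315e-06
  1.01086608e+00 -7.47003803e-01] [ 0.45654893 -0.62813715 -0.01099934]
```

View pics/g1.png

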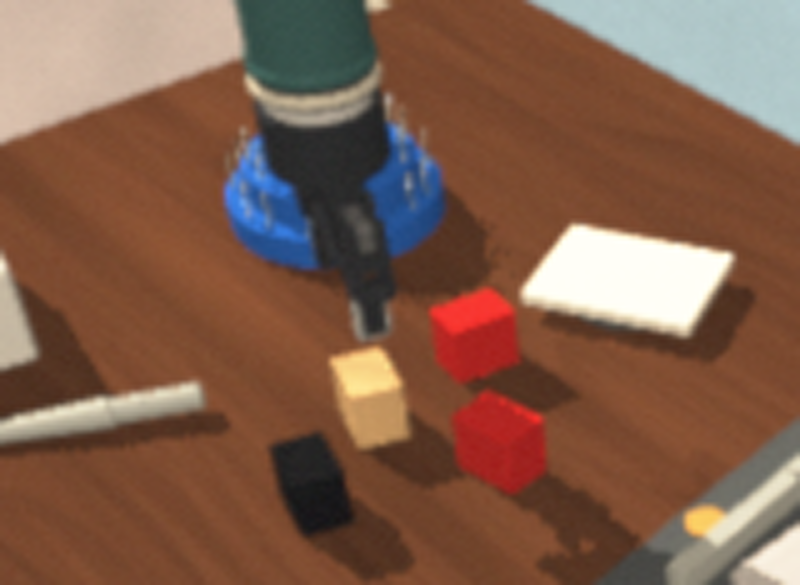

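The open gripper is centred over the wooden block (fingers at about (370,330), block top at (365,370) in the crop). I'll descend and grip.

Emit:
arm_command --motion '[1,0,0,-0.5,0,1,0,0,-1,0,1,0,0,-1,0,1,0,0,-1,0,1,0,0,-0.5,0,1,0,0,0,0,1,0,0,0,0,0,0,0,0,0,0,0,0,0,0,0,0,0,0,0,0,0,0,0,0,0,0,0,0,0]' --squeeze 50

```text
time_s: 3.32
tool_pos: [480.4, 305.9, 30.2]
tool_rot: [0.001, 0.15, 0.989, 0.001]
contact_force: [0.2, -0.3, 6.3]
width: 0.578
grasp_force: 52.1
```

Emit:
arm_command --motion '[0,0,0,0,0,0,0,0,0,0,0,0,0,0,0]'

```text
time_s: 3.57
tool_pos: [480.4, 306.0, 30.2]
tool_rot: [0.001, 0.15, 0.989, 0.001]
contact_force: [0.3, 0.6, 6.3]
width: 0.581
grasp_force: 52.1
```

Emit:
arm_command --motion '[0,0,0,0.5,0,0,0,0,1,0,0,0,0,1,0,0,0,-0.5,0.3,0,0,0.285,-0.978,0,-0.03436,0,0.285,-0.978,0,-0.03436,0,0.285,-0.978,0,-0.03436,0,0.285,-0.978,0,-0.03436,0,0.285,-0.978,0,-0.03436,0,0.285,-0.978,0,-0.03436,0,0.285,-0.978,0,-0.03436,0,0.285,-0.978,0,-0.03436]'

```text
time_s: 4.57
tool_pos: [535.2, 94.9, 97.9]
tool_rot: [-0.0, 0.552, 0.834, -0.0]
contact_force: [-0.5, -0.1, -0.0]
width: 0.577
grasp_force: 51.8
```

Emit:
arm_command --motion '[0,0.285,-0.978,0,-0.03436,0,0.285,-0.978,0,-0.03436,0,0.285,-0.978,0,0,0,0.285,-0.978,0,0,0,0.285,-0.978,0,0,0,0.285,-0.978,0,0,0,0.285,-0.978,0,0,0,0.285,-0.978,0,0,0,0,-0.5,0,0,0,0,0,0,0,0,0,0,0,0,0,0,0,0,0]'

```text
time_s: 5.57
tool_pos: [591.9, -110.5, 97.8]
tool_rot: [-0.001, 0.637, 0.771, -0.0]
contact_force: [-0.4, 0.0, -0.3]
width: 0.58
grasp_force: 51.8
```

```bash
cat >s.py <<'E'
from h import *
def st():
    s=env.sense();w,x,y,z=s["tool_rot"];th,c=0.191,np.array([585.2,-20.])
    R=np.array([[np.cos(th),-np.sin(th)],[np.sin(th),np.cos(th)]])
    A=np.degrees(np.arctan2(1-2*(x*x+z*z),2*(x*y-w*z)))
    print("t",round(s["time_s"],2),"tcp",s["tool_pos"].round(1),"jig",((s["tool_pos"][:2]-c)@R).round(1),"yA",A.round(2),"F",s["contact_force"].round(1),"Fjig",(s["contact_force"][:2]@R).round(1),"tilt",np.round([x*z+w*y,y*z-w*x],4))
if __name__=="__main__": st()
E
python3 s.py
```

```text
t 5.57 tcp [ 591.9 -110.5   97.8] jig [-10.6 -90.1] yA 10.92 F [-0.4  0.  -0.3] Fjig [-0.4  0.1] tilt [-0.0007  0.0004]
```

Emit:
arm_command --motion '[0,0,0,-0.5,0,0,0,0,-0.8,0,0,0,0,-0.5,0,0,0,0,-0.3,0,0,0,0,0,0,0,0,0,0,0]'

```text
time_s: 6.07
tool_pos: [592.5, -110.6, 45.1]
tool_rot: [-0.001, 0.636, 0.771, -0.0]
contact_force: [-0.5, -0.5, -0.7]
width: 0.582
grasp_force: 51.9
```

```bash
python3 - <<'E'
from h import *
import s; s.st()
a=env.grab_frame("top")[120:220,310:410];b=env.grab_frame("side")[165:245,300:420]
o=np.zeros((600,800,3),np.uint8)
o[:400,:400]=cv2.resize(a,(400,400),interpolation=cv2.INTER_CUBIC)
b=cv2.resize(b,(600,400),interpolation=cv2.INTER_CUBIC)[:,100:500]; o[:400,400:]=b
cv2.imwrite("pics/g2.png",o[:400])
E
```

```text
t 6.07 tcp [ 592.5 -110.6   45.1] jig [-10.  -90.3] yA 10.97 F [-0.5 -0.5 -0.7] Fjig [-0.6 -0.4] tilt [-0.0007  0.0002]
```

View pics/g2.png

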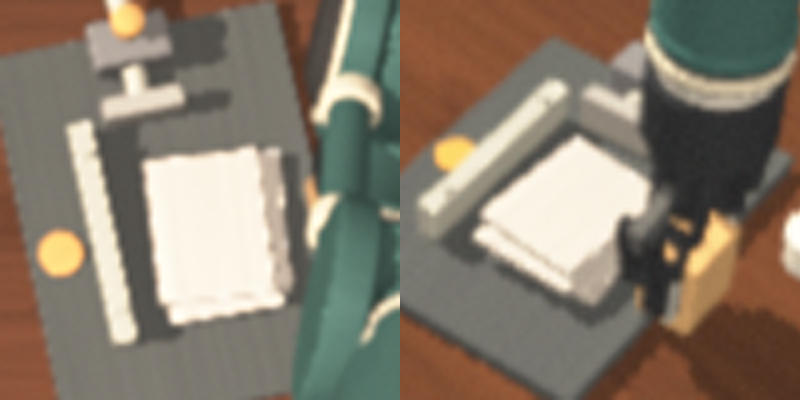

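Emit:
arm_command --motion '[0,-0.0228,0.1178,-0.06,0,0,-0.0228,0.1178,0,0,0,-0.0228,0.1178,0,0,0,-0.0228,0.1178,0,0,0,-0.0228,0.1178,0,0,0,-0.0228,0.1178,0,0,0,-0.0228,0.1178,0,0,0,-0.0228,0.1178,0,0,0,-0.0228,0.1178,0,0]'

```text
time_s: 6.92
tool_pos: [587.9, -84.6, 44.4]
tool_rot: [0.0, 0.636, 0.771, -0.0]
contact_force: [-0.1, -1.7, -1.5]
width: 0.578
grasp_force: 51.9
```

Emit:
arm_command --motion '[0,-0.0152,0.0786,0,0,0,-0.0152,0.0786,0,0,0,-0.0152,0.0786,0,0,0,-0.0152,0.0786,0,0,0,-0.0152,0.0786,0,0,0,-0.0152,0.0786,0,0,0,-0.0152,0.0786,0,0]'

```text
time_s: 7.5
tool_pos: [585.2, -70.8, 44.3]
tool_rot: [0.0, 0.637, 0.771, 0.0]
contact_force: [0.3, -1.6, -0.7]
width: 0.579
grasp_force: 51.9
```

```bash
python3 s.py
```

```text
t 7.5 tcp [585.2 -70.8  44.3] jig [ -9.6 -49.8] yA 10.93 F [ 0.3 -1.6 -0.7] Fjig [-0.  -1.6] tilt [ 0.0001 -0.0001]
```

Emit:
arm_command --motion '[0,-0.0114,0.0589,0,0,0,-0.0114,0.0589,0,0,0,-0.0114,0.0589,0,0,0,-0.0114,0.0589,0,0,0,-0.0114,0.0589,0,0,0,-0.0114,0.0589,0,0,0,0,0,0,0]'

```text
time_s: 8.08
tool_pos: [583.4, -61.8, 44.3]
tool_rot: [0.0, 0.637, 0.771, 0.0]
contact_force: [-0.2, -1.6, -1.2]
width: 0.575
grasp_force: 51.9
```

Emit:
arm_command --motion '[0,-0.0076,0.0393,0,0,0,-0.0038,0.0196,0,0,0,-0.0038,0.0196,0,0,0,0,0,0,0]'

```text
time_s: 8.42
tool_pos: [583.1, -60.0, 44.3]
tool_rot: [0.0, 0.637, 0.771, 0.0]
contact_force: [0.2, -1.0, -1.7]
width: 0.578
grasp_force: 51.9
```

```bash
python3 s.py
```

```text
t 8.42 tcp [583.1 -60.   44.3] jig [ -9.7 -38.9] yA 10.93 F [ 0.2 -1.  -1.7] Fjig [-0. -1.] tilt [0. 0.]
```

Contact with the fence is expected about now, so I'll go on in 0.5 mm steps and watch the force.

Emit:
arm_command --motion '[0,-0.0038,0.0196,0,0,0,-0.0038,0.0196,0,0,0,0,0,0,0]'

```text
time_s: 8.67
tool_pos: [582.9, -59.1, 44.3]
tool_rot: [0.0, 0.637, 0.771, 0.0]
contact_force: [0.9, -2.7, -1.6]
width: 0.579
grasp_force: 51.9
```

Emit:
arm_command --motion '[0,-0.0038,0.0196,0,0,0,-0.0038,0.0196,0,0,0,0,0,0,0]'

```text
time_s: 8.92
tool_pos: [582.7, -58.1, 44.3]
tool_rot: [0.0, 0.637, 0.771, 0.0]
contact_force: [0.6, -1.8, -1.5]
width: 0.58
grasp_force: 51.9
```

Emit:
arm_command --motion '[0,-0.0038,0.0196,0,0,0,-0.0038,0.0196,0,0,0,0,0,0,0]'

```text
time_s: 9.17
tool_pos: [582.5, -57.0, 44.3]
tool_rot: [0.0, 0.636, 0.771, 0.0]
contact_force: [0.5, -2.2, -1.6]
width: 0.579
grasp_force: 51.9
```

Emit:
arm_command --motion '[0,-0.0038,0.0196,0,0,0,0,0,0,0]'

```text
time_s: 9.33
tool_pos: [582.4, -56.6, 44.3]
tool_rot: [-0.0, 0.637, 0.771, 0.0]
contact_force: [1.4, -2.2, -0.5]
width: 0.58
grasp_force: 51.9
```

```bash
python3 s.py
```

```text
t 9.33 tcp [582.4 -56.6  44.3] jig [ -9.7 -35.4] yA 10.94 F [ 1.4 -2.2 -0.5] Fjig [ 0.9 -2.4] tilt [0. 0.]
```

Emit:
arm_command --motion '[0,-0.0038,0.0196,0,0,0,-0.0038,0.0196,0,0,0,0,0,0,0]'

```text
time_s: 9.58
tool_pos: [582.3, -56.0, 44.3]
tool_rot: [0.0, 0.636, 0.771, -0.0]
contact_force: [1.2, -4.9, -1.3]
width: 0.579
grasp_force: 51.9
```

Emit:
arm_command --motion '[0,-0.0038,0.0196,0,0,0,0,0,0,0]'

```text
time_s: 9.75
tool_pos: [582.3, -56.0, 44.3]
tool_rot: [0.001, 0.636, 0.771, -0.0]
contact_force: [1.3, -6.0, -1.7]
width: 0.582
grasp_force: 51.9
```

Emit:
arm_command --motion '[0,-0.0038,0.0196,0,0,0,0,0,0,0]'

```text
time_s: 9.92
tool_pos: [582.3, -56.0, 44.4]
tool_rot: [0.001, 0.636, 0.771, -0.001]
contact_force: [0.8, -8.1, -1.8]
width: 0.582
grasp_force: 51.9
```

Emit:
arm_command --motion '[0,-0.0076,0.0393,0,0,0,0,0,0,0,0,0,0,0,0]'

```text
time_s: 10.17
tool_pos: [582.3, -55.9, 44.5]
tool_rot: [0.001, 0.636, 0.771, -0.001]
contact_force: [1.7, -11.5, -1.6]
width: 0.577
grasp_force: 52.0
```

```bash
python3 s.py
```

```text
t 10.17 tcp [582.3 -55.9  44.5] jig [ -9.7 -34.7] yA 10.96 F [  1.7 -11.5  -1.6] Fjig [ -0.5 -11.6] tilt [ 0.0006 -0.0016]
```

Emit:
arm_command --motion '[0,0.0114,-0.0589,0,0,0,0.0114,-0.0589,0,0,0,0.038,-0.196,0,0,0,0.038,-0.196,0,0,0,0.114,-0.589,0,0,0,0.114,-0.589,0.0,0,0,0,0,0,0]'

```text
time_s: 10.75
tool_pos: [591.1, -98.9, 44.6]
tool_rot: [0.001, 0.637, 0.771, 0.0]
contact_force: [0.2, 0.3, -0.6]
width: 0.581
grasp_force: 52.1
```

```bash
python3 - <<'E'
from h import *
import s; s.st()
a=env.grab_frame("top")[120:220,310:410];b=env.grab_frame("side")[165:245,320:420]
o=np.zeros((480,800,3),np.uint8)
o[:400,:400]=cv2.resize(a,(400,400),interpolation=cv2.INTER_CUBIC)
o[:320,400:]=cv2.resize(b,(400,320),interpolation=cv2.INTER_CUBIC)
cv2.imwrite("pics/g3.png",o)
E
```

```text
t 10.75 tcp [591.1 -98.9  44.6] jig [ -9.1 -78.6] yA 10.85 F [ 0.2  0.3 -0.6] Fjig [0.3 0.2] tilt [ 0.0008 -0.0006]
```

View pics/g3.png

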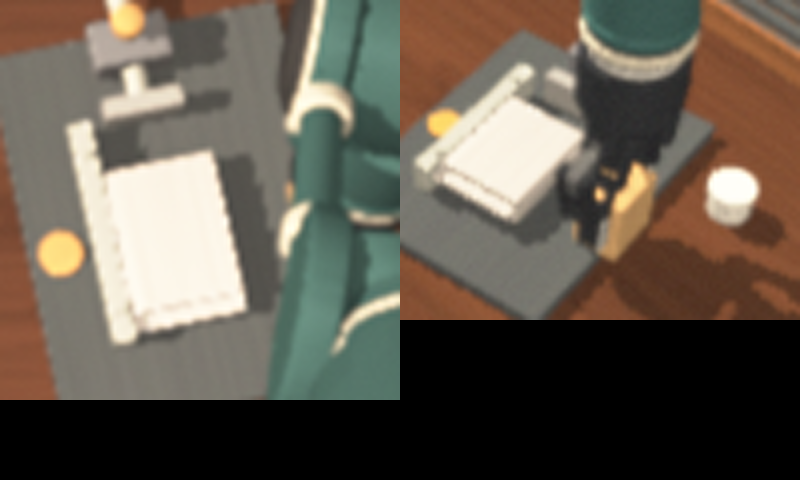

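The stack is flush along the fence, its far edge at about row 160 of the crop. Next I go round to the -x end, turned by 90°.

Emit:
arm_command --motion '[0,0,0,0.6,0.0385,0,0,0,1,0.0385,0,-0.387,0.253,0,0.0385,0,-0.387,0.253,0,0.0385,0,-0.387,0.253,0,0.0385,0,-0.387,0.253,0,0.0385,0,-0.387,0.253,0,0.0385,0,-0.387,0.253,0,0.0385,0,-0.387,0.253,0,0.0385,0,-0.387,0.253,0,0.0385,0,-0.387,0.253,0,0.0385,0,-0.387,0.253,0,0.0385]'

```text
time_s: 11.85
tool_pos: [492.5, -32.2, 84.2]
tool_rot: [-0.0, -0.039, 0.999, 0.0]
contact_force: [-1.3, 0.3, -0.5]
width: 0.578
grasp_force: 52.2
```

Emit:
arm_command --motion '[0,0,0,0,0.038,0,0,0,0,0,0,0,0,0,0,0,0,0,0,0]'

```text
time_s: 12.18
tool_pos: [493.6, -32.7, 84.5]
tool_rot: [0.0, -0.094, 0.996, -0.0]
contact_force: [0.3, -0.8, -0.9]
width: 0.578
grasp_force: 52.2
```

```bash
python3 s.py
```

```text
t 12.18 tcp [493.6 -32.7  84.5] jig [-92.3   4.9] yA 100.76 F [ 0.3 -0.8 -0.9] Fjig [ 0.1 -0.9] tilt [0.0003 0.    ]
```

Emit:
arm_command --motion '[0,0.023,-0.118,-0.5,0,0,0,0,-0.8,0,0,0,0,-0.31,0,0,0,0,0,0,0,0,0,0,0]'

```text
time_s: 12.6
tool_pos: [493.6, -35.7, 43.6]
tool_rot: [-0.001, -0.095, 0.996, 0.0]
contact_force: [-0.0, -0.5, 0.3]
width: 0.58
grasp_force: 52.4
```

```bash
python3 s.py
```

```text
t 12.6 tcp [493.6 -35.7  43.6] jig [-92.9   2. ] yA 100.85 F [-0.  -0.5  0.3] Fjig [-0.1 -0.4] tilt [-0.0006  0.0001]
```

Emit:
arm_command --motion '[0,0.1178,0.0228,0,0,0,0.1178,0.0228,0,0,0,0.1178,0.0228,0,0,0,0.1178,0.0228,0,0,0,0.1178,0.0228,0,0,0,0.1178,0.0228,0,0,0,0.1178,0.0228,0,0,0,0.1178,0.0228,0,0]'

```text
time_s: 13.27
tool_pos: [517.5, -30.9, 44.0]
tool_rot: [-0.0, -0.095, 0.995, 0.0]
contact_force: [0.2, -1.2, 0.0]
width: 0.581
grasp_force: 52.4
```

```bash
python3 s.py
```

```text
t 13.27 tcp [517.5 -30.9  44. ] jig [-68.5   2.1] yA 100.94 F [ 0.2 -1.2  0. ] Fjig [-0.1 -1.2] tilt [-0.0002 -0.    ]
```

Emit:
arm_command --motion '[0,0.0982,0.019,0,0,0,0.0982,0.019,0,0,0,0.0982,0.019,0,0,0,0.0982,0.019,0,0,0,0.0982,0.019,0,0,0,0.0982,0.019,0,0,0,0.0982,0.019,0,0,0,0.0982,0.019,0,0]'

```text
time_s: 13.93
tool_pos: [537.1, -27.2, 43.9]
tool_rot: [-0.0, -0.095, 0.995, 0.0]
contact_force: [-1.7, -0.1, -2.2]
width: 0.576
grasp_force: 52.3
```

Emit:
arm_command --motion '[0,0.0786,0.0152,0,0,0,0.0786,0.0152,0,0,0,0.0786,0.0152,0,0,0,0.0786,0.0152,0,0]'

```text
time_s: 14.27
tool_pos: [545.0, -25.7, 44.0]
tool_rot: [-0.0, -0.095, 0.995, 0.0]
contact_force: [-2.2, 0.4, -0.2]
width: 0.58
grasp_force: 52.3
```

```bash
python3 s.py
```

```text
t 14.27 tcp [545.  -25.7  44. ] jig [-40.5   2.1] yA 100.94 F [-2.2  0.4 -0.2] Fjig [-2.1  0.8] tilt [-0.0001 -0.    ]
```

Emit:
arm_command --motion '[0,0.0393,0.0076,0,0,0,0.0393,0.0076,0,0,0,0.0393,0.0076,0,0,0,0.0393,0.0076,0,0,0,0,0,0,0]'

```text
time_s: 14.68
tool_pos: [549.0, -24.9, 44.1]
tool_rot: [0.0, -0.095, 0.995, -0.0]
contact_force: [-0.1, -1.3, -0.8]
width: 0.58
grasp_force: 52.3
```

Emit:
arm_command --motion '[0,0.0295,0.0057,0,0,0,0.0295,0.0057,0,0,0,0,0,0,0]'

```text
time_s: 14.93
tool_pos: [550.4, -24.7, 44.0]
tool_rot: [0.0, -0.095, 0.995, 0.0]
contact_force: [-1.8, -0.9, 0.3]
width: 0.58
grasp_force: 52.3
```

Emit:
arm_command --motion '[0,0.0295,0.0057,0,0,0,0.0295,0.0057,0,0,0,0,0,0,0]'

```text
time_s: 15.18
tool_pos: [552.0, -24.4, 44.0]
tool_rot: [0.0, -0.095, 0.995, -0.0]
contact_force: [-0.7, 0.0, -0.1]
width: 0.577
grasp_force: 52.3
```

Emit:
arm_command --motion '[0,0.0196,0.0038,0,0,0,0.0196,0.0038,0,0,0,0,0,0,0]'

```text
time_s: 15.43
tool_pos: [552.9, -24.2, 44.0]
tool_rot: [0.0, -0.095, 0.995, -0.0]
contact_force: [-1.6, -0.9, -1.5]
width: 0.581
grasp_force: 52.3
```

Emit:
arm_command --motion '[0,0.0196,0.0038,0,0,0,0.0196,0.0038,0,0,0,0,0,0,0]'

```text
time_s: 15.68
tool_pos: [553.9, -24.0, 44.0]
tool_rot: [0.0, -0.095, 0.995, -0.0]
contact_force: [-0.9, -0.0, -0.2]
width: 0.58
grasp_force: 52.3
```

Emit:
arm_command --motion '[0,0.0196,0.0038,0,0,0,0.0196,0.0038,0,0,0,0,0,0,0]'

```text
time_s: 15.93
tool_pos: [554.4, -23.8, 43.9]
tool_rot: [-0.0, -0.095, 0.995, 0.0]
contact_force: [-3.0, -1.3, -0.6]
width: 0.582
grasp_force: 52.2
```

Emit:
arm_command --motion '[0,0.0196,0.0038,0,0,0,0.0196,0.0038,0,0,0,0,0,0,0]'

```text
time_s: 16.18
tool_pos: [554.4, -23.7, 43.6]
tool_rot: [-0.001, -0.095, 0.995, 0.0]
contact_force: [-5.5, -1.6, 0.9]
width: 0.583
grasp_force: 52.2
```

Emit:
arm_command --motion '[0,0.0196,0.0038,0,0,0,0.0196,0.0038,0,0,0,0,0,0,0]'

```text
time_s: 16.43
tool_pos: [554.4, -23.6, 43.2]
tool_rot: [-0.002, -0.095, 0.995, 0.0]
contact_force: [-6.4, -1.9, 0.7]
width: 0.579
grasp_force: 52.3
```

```bash
python3 s.py
```

```text
t 16.43 tcp [554.4 -23.6  43.2] jig [-30.9   2.3] yA 100.94 F [-6.4 -1.9  0.7] Fjig [-6.7 -0.6] tilt [-0.0024 -0.0001]
```

Emit:
arm_command --motion '[0,0.0393,0.0076,0.01,0,0,0.0393,0.0076,0.01,0,0,0,0,0,0]'

```text
time_s: 16.68
tool_pos: [554.5, -23.5, 43.1]
tool_rot: [-0.004, -0.095, 0.995, 0.0]
contact_force: [-10.4, -3.6, 1.9]
width: 0.575
grasp_force: 52.5
```

```bash
python3 s.py
```

```text
t 16.68 tcp [554.5 -23.5  43.1] jig [-30.8   2.4] yA 100.95 F [-10.4  -3.6   1.9] Fjig [-10.9  -1.6] tilt [-0.0045 -0.0003]
```

Emit:
arm_command --motion '[0,-0.0589,-0.0114,0,0,0,-0.0589,-0.0114,0,0,0,-0.26,-0.05,0,0,0,-0.26,-0.05,0,0,0,0,0,0.6,0,0,0,0,1,0,0,0.323,-0.159,0,-0.0385,0,0.323,-0.159,0,-0.0385,0,0.323,-0.159,0,-0.0385,0,0.323,-0.159,0,-0.0385,0,0.323,-0.159,0,-0.0385,0,0.323,-0.159,0,-0.0385]'

```text
time_s: 17.68
tool_pos: [592.3, -50.2, 85.3]
tool_rot: [0.001, 0.267, 0.964, 0.0]
contact_force: [0.3, -0.2, -0.7]
width: 0.581
grasp_force: 52.1
```

Emit:
arm_command --motion '[0,0.323,-0.159,0,-0.0385,0,0.323,-0.159,0,-0.0385,0,0.323,-0.159,0,-0.0385,0,0.323,-0.159,0,-0.0385,0,0,0,0,-0.0385,0,0,0,0,-0.0385,0,0,0,0,-0.038,0,0,0,0,0,0,0,0,0,0,0,0,0,0,0]'

```text
time_s: 18.52
tool_pos: [623.7, -65.9, 84.9]
tool_rot: [0.0, 0.635, 0.772, 0.0]
contact_force: [0.3, -0.2, -0.9]
width: 0.577
grasp_force: 52.1
```

```bash
python3 s.py
```

```text
t 18.52 tcp [623.7 -65.9  84.9] jig [ 29.1 -52.4] yA 11.1 F [ 0.3 -0.2 -0.9] Fjig [ 0.3 -0.2] tilt [ 0.0005 -0.    ]
```

Emit:
arm_command --motion '[0,0,0,-0.6,-0.0009,0,0,0,-0.7,0,0,0,0,-0.33,0,0,0,0,0,0,0,-0.019,0.0982,0,0,0,-0.019,0.0982,0,0,0,-0.019,0.0982,0,0,0,-0.019,0.0982,0,0,0,-0.019,0.0982,0,0,0,-0.0114,0.0589,0,0,0,0,0,0,0]'

```text
time_s: 19.43
tool_pos: [620.7, -51.7, 43.9]
tool_rot: [0.0, 0.637, 0.771, 0.0]
contact_force: [0.3, -0.9, -0.7]
width: 0.583
grasp_force: 52.2
```

```bash
python3 s.py
```

```text
t 19.43 tcp [620.7 -51.7  43.9] jig [ 28.8 -37.9] yA 10.8 F [ 0.3 -0.9 -0.7] Fjig [ 0.1 -0.9] tilt [0. 0.]
```

Emit:
arm_command --motion '[0,-0.0076,0.0393,0,0,0,-0.0076,0.0393,0,0,0,-0.0076,0.0393,0,0,0,0,0,0,0]'

```text
time_s: 19.77
tool_pos: [620.2, -49.1, 43.8]
tool_rot: [-0.0, 0.638, 0.77, -0.0]
contact_force: [0.4, -0.2, 0.4]
width: 0.577
grasp_force: 52.2
```

```bash
python3 s.py
```

```text
t 19.77 tcp [620.2 -49.1  43.8] jig [ 28.8 -35.2] yA 10.77 F [ 0.4 -0.2  0.4] Fjig [ 0.4 -0.3] tilt [-0.  0.]
```

Emit:
arm_command --motion '[0,-0.0076,0.0393,0,0,0,-0.0076,0.0393,0,0,0,0,0,0,0]'

```text
time_s: 20.02
tool_pos: [620.1, -48.6, 43.9]
tool_rot: [0.001, 0.637, 0.771, -0.001]
contact_force: [-0.3, -6.2, -1.8]
width: 0.576
grasp_force: 52.2
```

Emit:
arm_command --motion '[0,-0.0076,0.0393,0,0,0,0,0,0,0]'

```text
time_s: 20.18
tool_pos: [620.1, -48.6, 44.0]
tool_rot: [0.002, 0.637, 0.771, -0.001]
contact_force: [1.6, -9.0, -0.8]
width: 0.58
grasp_force: 52.2
```

```bash
python3 s.py
```

```text
t 20.18 tcp [620.1 -48.6  44. ] jig [ 28.9 -34.7] yA 10.83 F [ 1.6 -9.  -0.8] Fjig [-0.2 -9.2] tilt [ 0.0006 -0.0018]
```

Emit:
arm_command --motion '[0,-0.0076,0.0393,0,0,0,0,0,0,0,0,0.0114,-0.0589,0,0,0,0.0114,-0.0589,0,0,0,0.05,-0.26,0,0,0,0.05,-0.26,0,0,0,0,0,0.6,0,0,0,0,1,0,0,-0.323,0.159,0,0.0385,0,-0.323,0.159,0,0.0385,0,-0.323,0.159,0,0.0385,0,-0.323,0.159,0,0.0385]'

```text
time_s: 21.18
tool_pos: [590.1, -45.3, 84.0]
tool_rot: [0.0, 0.432, 0.902, 0.0]
contact_force: [-0.1, -0.9, 0.5]
width: 0.581
grasp_force: 52.3
```

Emit:
arm_command --motion '[0,-0.323,0.159,0,0.0385,0,-0.323,0.159,0,0.0385,0,-0.323,0.159,0,0.0385,0,-0.323,0.159,0,0.0385,0,-0.323,0.159,0,0.0385,0,-0.323,0.159,0,0.0385,0,0,0,0,0.0385,0,0,0,0,0.0385,0,0,0,0,0.0385,0,0,0,0,0,0,0,0,0,0]'

```text
time_s: 22.1
tool_pos: [541.8, -21.5, 83.8]
tool_rot: [0.0, -0.093, 0.996, 0.0]
contact_force: [-0.7, -0.5, -0.8]
width: 0.584
grasp_force: 52.3
```

```bash
python3 s.py
```

```text
t 22.1 tcp [541.8 -21.5  83.8] jig [-42.9   6.7] yA 100.66 F [-0.7 -0.5 -0.8] Fjig [-0.8 -0.4] tilt [0.     0.0001]
```

Emit:
arm_command --motion '[0,0.03,-0.157,0,0.0016,0,0,0,-0.6,0,0,0,0,-0.7,0,0,0,0,-0.29,0,0,0,0,0,0,0,0.0982,0.019,0,0,0,0.0982,0.019,0,0,0,0.0982,0.019,0,0,0,0.0589,0.0114,0,0,0,0,0,0,0]'

```text
time_s: 22.93
tool_pos: [552.3, -23.6, 44.7]
tool_rot: [0.001, -0.097, 0.995, -0.0]
contact_force: [-0.3, -0.8, -0.5]
width: 0.581
grasp_force: 52.3
```

```bash
python3 s.py
```

```text
t 22.93 tcp [552.3 -23.6  44.7] jig [-32.9   2.7] yA 101.15 F [-0.3 -0.8 -0.5] Fjig [-0.5 -0.7] tilt [ 0.0007 -0.0001]
```

Emit:
arm_command --motion '[0,0.0393,0.0076,0,0,0,0.0393,0.0076,0,0,0,0.0393,0.0076,0,0,0,0,0,0,0]'

```text
time_s: 23.27
tool_pos: [554.1, -23.1, 43.9]
tool_rot: [-0.0, -0.097, 0.995, 0.0]
contact_force: [-0.3, 0.6, -0.4]
width: 0.583
grasp_force: 52.3
```

```bash
python3 s.py
```

```text
t 23.27 tcp [554.1 -23.1  43.9] jig [-31.1   2.9] yA 101.15 F [-0.3  0.6 -0.4] Fjig [-0.1  0.6] tilt [-0.0003 -0.    ]
```

Emit:
arm_command --motion '[0,0.0393,0.0076,0,-0.0012,0,0.0393,0.0076,0,0,0,0,0,0,0]'

```text
time_s: 23.52
tool_pos: [554.2, -22.8, 43.2]
tool_rot: [-0.002, -0.095, 0.995, 0.0]
contact_force: [-4.6, -1.5, 1.0]
width: 0.581
grasp_force: 52.4
```

Emit:
arm_command --motion '[0,0.0393,0.0076,0.01,0,0,0,0,0,0]'

```text
time_s: 23.68
tool_pos: [554.2, -22.8, 43.1]
tool_rot: [-0.003, -0.095, 0.995, 0.0]
contact_force: [-6.6, -1.3, 0.8]
width: 0.58
grasp_force: 52.4
```

```bash
python3 s.py
```

```text
t 23.68 tcp [554.2 -22.8  43.1] jig [-30.9   3.1] yA 100.94 F [-6.6 -1.3  0.8] Fjig [-6.7 -0. ] tilt [-0.0033 -0.0001]
```

Same stop position as before, so the stack is home. One last firm press, then I'll retreat, lift and look.

Emit:
arm_command --motion '[0,0.0393,0.0076,0.01,0,0,0.0393,0.0076,0.01,0,0,0,0,0,0,0,-0.0589,-0.0114,0,0,0,-0.0589,-0.0114,0,0,0,-0.26,-0.05,0,0,0,-0.4,-0.08,0,0,0,-0.4,-0.08,0.6,0,0,-0.6,0,1,0,0,-0.6,0.5,0.6,0,0,-0.6,0.8,0,0,0,-0.6,0.8,0,0]'

```text
time_s: 24.68
tool_pos: [470.8, 24.6, 102.0]
tool_rot: [0.003, -0.094, 0.996, -0.0]
contact_force: [0.1, 0.4, -0.7]
width: 0.582
grasp_force: 52.3
```

Emit:
arm_command --motion '[0,0,0.8,0,-0.026,0,0,0.8,0,-0.026,0,0,0.8,0,-0.026,0,0,0.8,0,-0.026,0,0,0.8,0,-0.026,0,0,0.8,0,-0.026,0,0,0.8,0,0,0,0,0.8,0,0,0,0,0,0,0,0,0,0,0,0]'

```text
time_s: 25.52
tool_pos: [469.9, 185.3, 100.3]
tool_rot: [0.001, 0.148, 0.989, 0.0]
contact_force: [0.6, 0.6, -1.0]
width: 0.576
grasp_force: 52.4
```

```bash
python3 - <<'E'
from h import *
import s; s.st()
a=env.grab_frame("top")[120:220,310:410];b=env.grab_frame("side")[165:245,320:420]
o=np.zeros((400,800,3),np.uint8)
o[:400,:400]=cv2.resize(a,(400,400),interpolation=cv2.INTER_CUBIC)
o[:320,400:]=cv2.resize(b,(400,320),interpolation=cv2.INTER_CUBIC)
cv2.imwrite("pics/g4.png",o)
E
```

```text
t 25.52 tcp [469.9 185.3 100.3] jig [-74.2 223.4] yA 72.98 F [ 0.6  0.6 -1. ] Fjig [0.7 0.4] tilt [0.0008 0.0002]
```

View pics/g4.png

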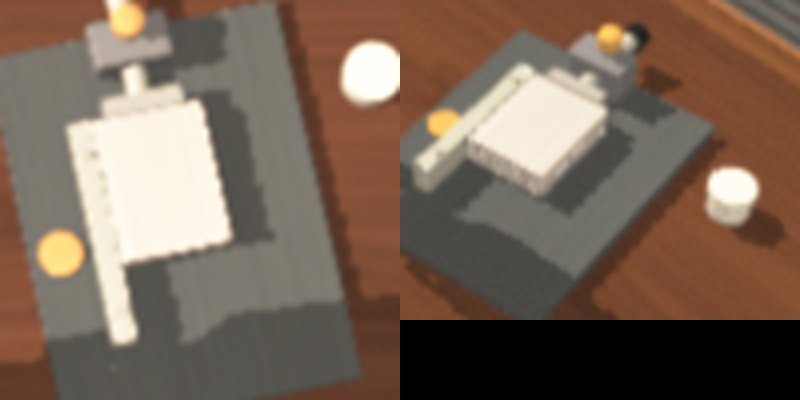

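The stack is one clean prism, tight against the fence and the stop pad. I'll stand the block back where it was.

Emit:
arm_command --motion '[0,0.08,0.8,0,0,0,0.08,0.8,0,0,0,0.08,0.8,0,0,0,0.08,0.8,0,0,0,0.08,0.8,0,0,0,0,0.8,0,0,0,0,0,-0.5,0,0,0,0,-1,0,0,0,0,-0.8,0,0,0,0,-0.3,0,0,0,0,0,0,0,0,0,0,0]'

```text
time_s: 26.62
tool_pos: [479.6, 303.5, 34.4]
tool_rot: [-0.0, 0.15, 0.989, -0.0]
contact_force: [-0.1, 0.2, -0.2]
width: 0.584
grasp_force: 52.4
```

Emit:
arm_command --motion '[0,0,0,-0.06,0,0,0,0,-0.02,0,0,0,0,0,0]'

```text
time_s: 26.87
tool_pos: [480.7, 304.8, 34.0]
tool_rot: [0.001, 0.149, 0.989, 0.001]
contact_force: [-0.1, -0.3, -1.3]
width: 0.584
grasp_force: 52.4
```

Emit:
arm_command --motion '[0,0,0,-0.05,0,0,0,0,-0.04,0,0,0,0,0,0]'

```text
time_s: 27.12
tool_pos: [479.8, 304.6, 30.7]
tool_rot: [0.0, 0.149, 0.989, 0.0]
contact_force: [-0.3, -0.7, 0.1]
width: 0.578
grasp_force: 52.4
```

Emit:
arm_command --motion '[0,0,0,-0.04,0,0,0,0,0,0]'

```text
time_s: 27.28
tool_pos: [479.8, 304.6, 29.5]
tool_rot: [0.0, 0.149, 0.989, 0.0]
contact_force: [0.2, 0.7, -1.3]
width: 0.583
grasp_force: 52.6
```

Emit:
arm_command --motion '[0,0,0,-0.03,0,0,0,0,0,0]'

```text
time_s: 27.45
tool_pos: [479.8, 304.6, 29.5]
tool_rot: [-0.0, 0.149, 0.989, -0.0]
contact_force: [-1.1, -1.6, 5.6]
width: 0.583
grasp_force: 53.1
```

Emit:
arm_command --motion '[1,0,0,0,0,1,0,0,0,0,1,0,0,0,0,1,0,0,0,0,1,0,0,0,0,1,0,0,0.2,0,1,0,0,0.6,0,1,0,0,1,0,1,0,0,1,0,1,0,0,1,0,1,0,0,1,0,1,0,0,0,0]'

```text
time_s: 28.45
tool_pos: [483.2, 306.5, 155.4]
tool_rot: [0.004, 0.149, 0.989, 0.003]
contact_force: [1.2, 0.0, 0.4]
width: 1.001
grasp_force: 0.0
```

```bash
python3 - <<'E'
from h import *
a=env.grab_frame("top")[100:280,190:430]
cv2.imwrite("pics/g5.png",cv2.resize(env.grab_frame("side")[120:260,220:420],(800,560),interpolation=cv2.INTER_CUBIC))
E
```

```text
(no output)
```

View pics/g5.png

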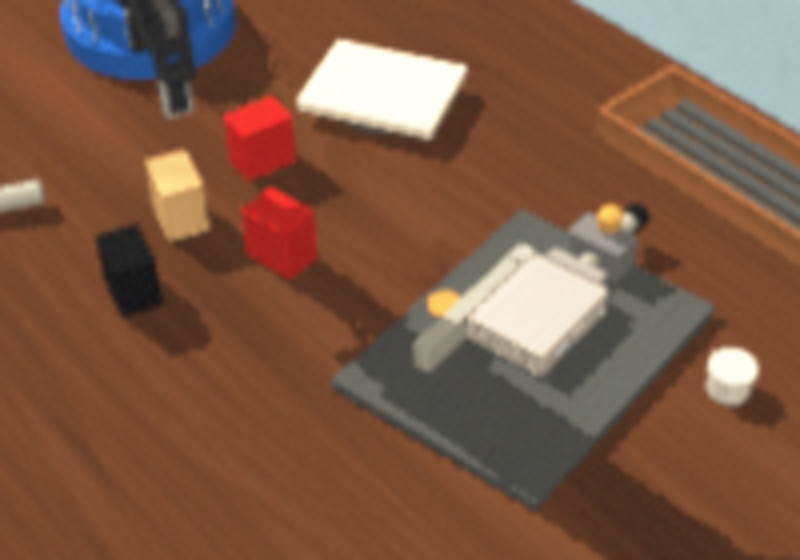

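The block stands upright on the bench at (178,195), and the stack at (540,310) is square against the fence and the stop. Nothing else has moved, so I'm handing the job in.

```bash
python3 -c "
from rig import env
print(env.job_done())"
```

```text
the job is handed in; nothing more can be done
None
```

The job is handed in at about 28.5 s: in the last pictures all four blanks look flush against the side fence and the end stop. The tapping block stands back on the bench off the jig, and nothing else in view appears disturbed.

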